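# Stand the colour card on its kickstand

### The job

Two small framed reference cards lie face down by the microscope. Take the colour card, the one with the orange kickstand: while it still lies flat, unfold its kickstand fully, then stand the card up so that it rests on its bottom edge and the kickstand. Leave the card with the blue kickstand where it lies.

Things in the scene. Friction and masses are not known exactly. Their poses are not given: they have to be found in the camera images.
- colour_card: The card to stand up: black frame 130 mm long, 46 wide, 14 thick, about 0.35 kg, lying face down on the table, grey back up. Origin: centre of its front face. x along the frame to its top edge, y across it, z out of its back. Standing on its open kickstand it rests on its bottom edge (65 mm from the origin) and leans back, top towards the kickstand's side, by about 21 degrees
- colour_card_grip (a point): Midpoint of the colour card's two steel side studs (discs 14 mm across on the long sides, 60 mm over all, free to swivel), 53 mm from the card's origin towards the top edge, 12 mm above the front face. Pinched by the studs from above and lifted clear, kickstand open, the card swings by its weight till it hangs nearly upright. Some 111 mm above the table when the card stands
- orange_leg_knob (a point): Centre of the orange barrel knob (15 mm thick, 20 mm long across the card, free to swivel) standing up near the free end of the colour card's orange kickstand; lift it to unfold. Kickstand: plate 83 x 24 x 5 mm. Its hinge runs along the card's y at x +20 mm, z +18 mm from the card's origin. In the kickstand's axes (the card's when folded) the knob centre is at x -75, z +22 mm from the hinge
- orange_leg (a joint): Angle of the orange kickstand: 0 folded flat on the back, 0.785 rad fully unfolded against its stop (its free end swings up and towards the card's top edge). Starts folded or nearly so. Stiff hinge (0.05 N m): it stays where it is left
- grey_card_grip (a point): The other card, same shape and also face down, but with a blue kickstand and blue knob: leave it alone. Midpoint of its two side studs

How it is judged:
On the way:
1. the orange kickstand is unfolded (over 0.65 rad) while the card still lies flat (within 15 degrees) (value of joint orange_leg above 0.65 rad and angle between colour_card_grip's own z axis and vertical below 0.26 rad), for 0.2 s.
At the end, for the whole second after the job is handed in: the colour card stands at rest on the table, leaning back 10 to 33 degrees from upright on its bottom edge and its unfolded kickstand (over 0.6 rad), stud line 95 to 125 mm and orange knob less than 40 mm above the table (value of joint orange_leg above 0.6 rad and angle between colour_card_grip's own x axis and vertical between 0.17 and 0.58 rad and height (world z) of colour_card_grip between 0.095 and 0.125 m and height (world z) of orange_leg_knob below 0.04 m and linear speed of colour_card below 0.02 m/s); the robot touches nothing.
It fails at once if the card with the blue kickstand is moved by more than 30 mm (distance of grey_card_grip from where it was at the start of the episode above 0.03 m).
It also fails if it takes over 61 s, if anything falls off the work surface, if the arm or the gripper's body presses on something with over 40 N, if the wrist force passes 120 N, or if a joint passes its speed limit or range.

### The arm

A 7-joint arm with a two-finger parallel gripper is mounted at the origin on a cart in front of the work surface, level with it; the furniture and walls round the work are solid. World frame = base frame: x ahead of the robot, y to its left, z up, the work surface at z = 0. Lengths are in m, angles in rad, forces in N, time in s.
With the tool pointing down it reaches from about 0.4 to 0.9 m from the base axis. Payload 5.5 kg.
Tool frame: the origin (TCP) lies on the centre line of the jaws, within the pads' length; the fingertips stand 11 mm ahead of it and the grasp point (between the pads) lies 8 mm behind it; z points along the fingers, y is the direction in which the jaws open and shut (so a half turn about z gives the same grasp; the last joint's range is limited). The gripper opens to 92 mm and grips with 3 to 60 N. Pads are 19 mm wide; open, the fingers measure 130 mm over their backs; the gripper's body (75 mm by 190 mm) begins 47 mm behind the grasp point.
Start: joints at [-0.979, 0.501, -0.427, 1.55, 0.221, 1.138, -0.21], TCP at [0.21, 0.615, 0.238] pointing down, gripper open.
Joint ranges: [-2.88, 2.88], [-0.31, 2.03], [-1.54, 1.56], [0.2, 2.42], [-1.41, 4.55], [0.19, 2.02], [-2.57, 2.57]. Speed limits (rad/s): [2.57, 2.57, 3.14, 3.14, 3.14, 3.14, 3.14].

### API

Orientations are given as a unit quaternion [x, y, z, w].
In Python, from station import sensors, eyes, workorder gives the robot as it stands.
- The arm moves only by the tool arm_command, never from a script. Its arguments are lists of equal length, an entry for each row: "offset": the shift along the tool's x, y, z in m, a list of three; "angular": the turn, a rotation vector about the tool's x, y, z in rad, a list of three; "fingers": the finger opening in m, from 0 to 0.0918. A call has 1 to 12 rows; each row shifts and turns the pose as measured when the row begins, along the tool's axes as they then stand; what a row does not reach is not made up. A row lasts 1/10 s, in which the tool goes at most 50 mm and 8.59 degrees, less where a joint would pass 70% of its speed; a pose out of reach is approached as far as the arm can. A call is refused whole if a number of a shift passes 0.05 or a number of a turn 0.15, either way. A call with a gripper value outside its range is refused whole. The fingers move at their own pace and stop on an object; the grip force is fixed at half the most. Time passes only in rows, so rows that do not move let the fingers close. It gives the time, the measured TCP pose, the force and the opening at its end, in the units of the state.
- sensors.read_state(): the state, without advancing time (a new reading comes with each control period).
- eyes.capture(name): name is "side" or "top" or "wrist"; returns a dict with "img" (400x640x3 uint8, blue, green, red), "z_map" (400x640 float32, m along the optical axis (not along the pixel's ray), 0 where there is no reading), "fov_y" (degrees; the focal length in pixels is half the picture's height over the tangent of half this angle, whatever the lens; pixels are square), "cx", "cy" (the principal point, pixels), "origin" and "attitude" of the camera in the world. Camera axes: x right, y up, looking along -z (the intrinsics and any distortion apply to the point x, -y, -z); pixel columns grow to the right and rows downward; lengths in m; the calibration is good to about 2 mm. A picture is of the moment at which its call begins.
- workorder.finish_job(): hands the job in, once; it reports no verdict.
The state is a dict: "time": time; "joint_pos": joint angles; "joint_vel": joint speeds; "joint_torque": joint torques, N m; "eef_pos": TCP position; "eef_rot": TCP orientation; "force": force on the tool from outside, world axes, zero at the start; "ft_torque": the same for the moment, N m; "grip_width": finger opening in m.
Only numpy, scipy, OpenCV 4.12 (cv2) and the standard library are available. Lean on these libraries where they do the work, as an engineer would, in place of code of your own. Each camera call takes 0.05 s, during which the arm holds its last target.

## Working session

There is one attempt and no reset: what is moved stays moved. The work goes in short steps, Python scripts to look and compute and a tool call to move; the robot and the scene stay as the last step left them, time stands still between calls to the robot, and variables do not carry over. Pictures are saved under pics/ and viewed, and the job is handed in when it is done.

Besides the shell and the picture viewer there is one more tool, called after "Call:" as name(argument=value, ...) on one line, values as JSON. arm_command: Moves the arm, as the interface text tells. Its arguments: {"type":"object","properties":{"offset":{"type":"array"},"angular":{"type":"array"},"fingers":{"type":"array"}},"required":["offset","angular","fingers"]}

```bash
mkdir -p pics; ls
cat > h.py <<'E'
import numpy as np,cv2
from scipy.spatial.transform import Rotation as R
from station import sensors,eyes,workorder
def cap(n,f=None):
    c=eyes.capture(n)
    if f: cv2.imwrite('pics/'+f,c['img'])
    return c
def pts(c):
    h,w=c['z_map'].shape;f=h/2/np.tan(np.radians(c['fov_y'])/2)
    v,u=np.mgrid[:h,:w];z=c['z_map']
    p=np.stack([(u-c['cx'])/f*z,-(v-c['cy'])/f*z,-z],-1)
    return p@R.from_quat(c['attitude']).as_matrix().T+np.array(c['origin'])
E
python3 - <<'E'
from h import *
print(sensors.read_state())
for n in ['top','side','wrist']:
    c=cap(n,n+'0.png');print(n,{k:v for k,v in c.items() if k not in('img','z_map')})
    P=pts(c);np.savez(n+'0.npz',P=P,img=c['img'],z=c['z_map'])
E
```

```text
pics
{'time': 0.0, 'joint_pos': array([-0.97880031,  0.50185414, -0.4267727 ,  1.55146347,  0.22082613,
        1.13831095, -0.21033263]), 'joint_vel': array([-0.001129  , -0.00014471, -0.00180166, -0.00086057, -0.00085124,
       -0.00070798,  0.00085086]), 'joint_torque': array([ 5.47725340e-04, -5.66595805e+01, -5.81574887e+00, -2.79107684e+01,
       -6.85933814e-02,  3.07858363e-02,  1.80841826e-04]), 'eef_pos': array([0.20972542, 0.61450506, 0.23666717]), 'eef_rot': array([ 1.63648709e-01,  9.86518183e-01, -9.71273308e-04, -1.77391469e-04]), 'force': array([-0.44548232, -0.66337239,  0.20606553]), 'ft_torque': array([-0.00434242, -0.02006039, -0.06252464]), 'grip_width': 0.09167857388657832}
top {'fov_y': 44.78573051737684, 'cx': 315.49679554887973, 'cy': 199.35565349196222, 'origin': array([ 0.48345763, -0.16268095,  0.88816832]), 'attitude': array([-0.00815424,  0.01963238,  0.7096684 , -0.70421505])}
side {'fov_y': 56.97036223410721, 'cx': 320.9199599111856, 'cy': 199.80823935735867, 'origin': array([0.42143808, 0.50980548, 0.53600474]), 'attitude': array([-0.04673469,  0.46872364,  0.87881625, -0.07613156])}
wrist {'fov_y': 59.6365119413727, 'cx': 320.45820043003846, 'cy': 199.33918492830918, 'origin': array([0.13215465, 0.64160735, 0.38301582]), 'attitude': array([-0.1229055 , -0.08761944,  0.57583881,  0.80350901])}
```

View pics/top0.png

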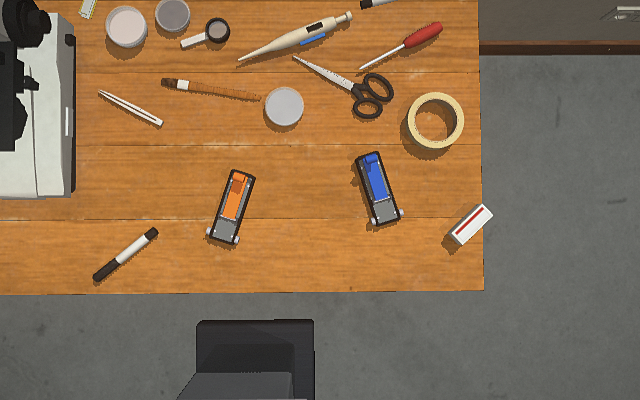

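View pics/side0.png

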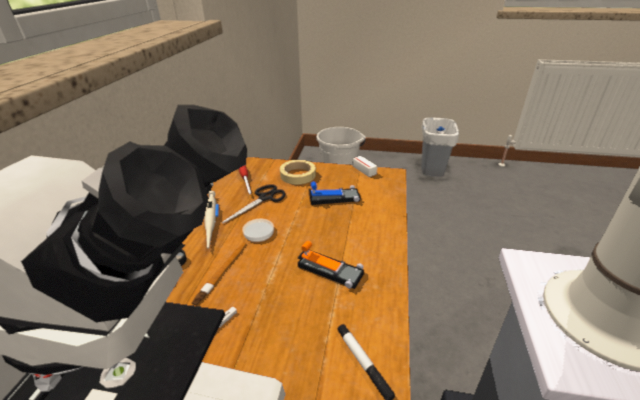

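View pics/wrist0.png

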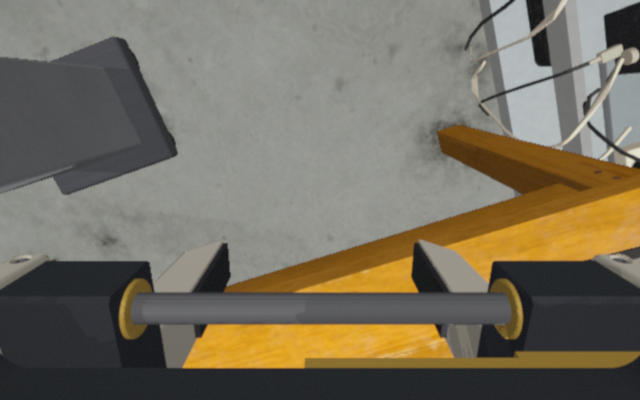

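The top view shows the orange card centred near (232,207), with its knob at (238,178) and its studs at (209,233) and (237,240). The blue card is near (378,188). I'll measure these next.

```bash
cat > m.py <<'E'
from h import *
import sys
def run(n,f=None):
    c=cap(n,f);P=pts(c);img=c['img'];hsv=cv2.cvtColor(img,cv2.COLOR_BGR2HSV)
    H,S,V=[hsv[...,i].astype(int) for i in range(3)]
    ok=(c['z_map']>0)
    box=ok&(P[...,0]>.3)&(P[...,0]<.65)&(P[...,1]>-.2)&(P[...,1]<.15)
    org=box&(H>5)&(H<14)&(S>190)&(V>150)&(P[...,2]>0.012)
    print(n,'orange',org.sum())
    if org.sum():
        q=P[org];print(' z pct',np.percentile(q[:,2],[2,50,90,98,100]).round(4))
        k=q[q[:,2]>np.percentile(q[:,2],98)-.008];print(' top part',k.mean(0).round(4),k.min(0).round(4),k.max(0).round(4),len(k))
    body=box&(P[...,2]>.006)&(P[...,2]<.3)&((V<70)|org|((S<60)))
    nc,lab,st,cen=cv2.connectedComponentsWithStats(body.astype(np.uint8))
    for i in range(1,nc):
        if st[i,4]>60:
            q=P[lab==i];r=cv2.minAreaRect((q[:,:2]*1000).astype(np.float32));print(' comp',st[i],q.mean(0).round(4),'rect',r,'zmax',q[:,2].max().round(4))
    return c,P,hsv
if __name__=='__main__':
    for n in ['top','side']:
        c,P,hsv=run(n)
        if n=='top':
            for uv in [(209,232),(237,239),(238,177),(234,205),(225,230),(232,240)]: print(uv,P[uv[1],uv[0]].round(4),hsv[uv[1],uv[0]])
            cv2.imwrite('pics/topz.png',cv2.resize(c['img'][155:255,180:420],None,fx=3.3,fy=3.3,interpolation=cv2.INTER_NEAREST))
        else: cv2.imwrite('pics/sidez.png',cv2.resize(c['img'][170:300,270:400],None,fx=4.5,fy=4.5,interpolation=cv2.INTER_NEAREST))
E
python3 m.py
```

```text
top orange 234
 z pct [0.0187 0.0228 0.0489 0.0514 0.0524]
 top part [ 0.5556 -0.0427  0.0485] [ 0.5475 -0.0529  0.0449] [ 0.5651 -0.0335  0.0524] 58
 comp [ 206  169   50   76 1526] [ 0.5003 -0.0256  0.0154] rect ((506.0542297363281, -27.28070831298828), (59.88301086425781, 130.7386016845703), 70.47975158691406) zmax 0.0524
 comp [132 227  26  27 253] [0.4486 0.1301 0.014 ] rect ((447.58514404296875, 132.73211669921875), (15.189652442932129, 55.95068359375), 38.84941101074219) zmax 0.0186
(209, 232) [0.4608 0.0134 0.0184] [156   7 177]
(237, 239) [ 0.4479 -0.0365  0.0192] [145   7 223]
(238, 177) [ 0.5562 -0.0425  0.0471] [ 14 194 231]
(234, 205) [ 0.5086 -0.0313  0.0192] [ 14 192 232]
(225, 230) [ 0.464  -0.0144  0.0146] [ 30   8 130]
(232, 240) [ 0.4459 -0.0264  0.0112] [ 11 187  41]
side orange 146
 z pct [0.0135 0.0234 0.0461 0.0488 0.0498]
 top part [ 0.5554 -0.0377  0.0463] [ 0.5479 -0.0493  0.0419] [ 0.5641 -0.033   0.0498] 27
 comp [298 252  66  36 885] [ 0.4972 -0.0141  0.014 ] rect ((506.0167236328125, -24.261795043945312), (59.426109313964844, 128.45645141601562), 72.19859313964844) zmax 0.0281
 comp [338 325  24  24 215] [0.4506 0.1335 0.0152] rect ((448.8948669433594, 133.68109130859375), (14.980769157409668, 50.408443450927734), 37.9413948059082) zmax 0.0187
```

View pics/topz.png

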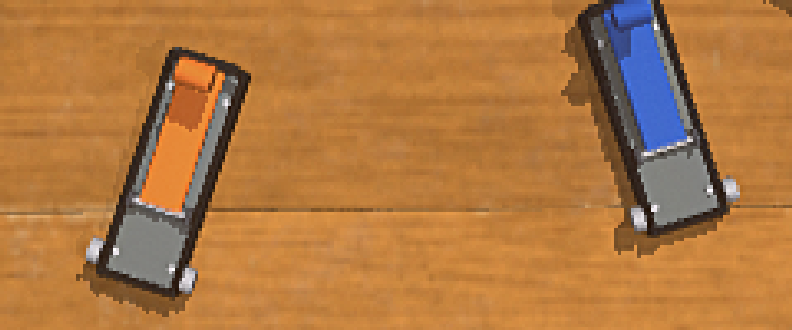

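View pics/sidez.png

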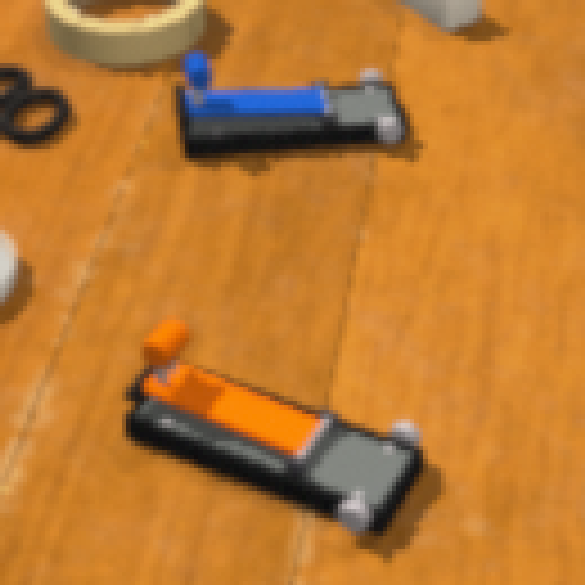

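The card's long axis towards its top edge points at about 163°, and its centre is about (0.506, -0.026). The tool's jaws are already within 2° of the card's y. I'll pinch the knob by its ends with the jaws along that axis.

```bash
cat > g.py <<'E'
from h import *
import sys
# usage: g.py x y z [yawdeg of tool x]
x=np.array([float(a) for a in sys.argv[1:4]]);yaw=np.radians(float(sys.argv[4]) if len(sys.argv)>4 else 163)
s=sensors.read_state();Rc=R.from_quat(s['eef_rot'])
tx=np.array([np.cos(yaw),np.sin(yaw),0]);tz=np.array([0,0,-1.]);ty=np.cross(tz,tx)
Rt=R.from_matrix(np.stack([tx,ty,tz],1))
print('t',s['time'],'pos',s['eef_pos'].round(4),'F',s['force'].round(1),'w',round(s['grip_width'],4))
print('turn',(Rc.inv()*Rt).as_rotvec().round(4),'shift(tool)',Rc.inv().apply(x-s['eef_pos']).round(4),'shift in target frame',Rt.inv().apply(x-s['eef_pos']).round(4))
E
python3 g.py .5586 -.042 .15
```

```text
t 0.25 pos [0.2098 0.6149 0.2372] F [ 0.1  0.4 -0.3] w 0.0921
turn [-0.0009 -0.0001 -0.032 ] shift(tool) [-0.5422 -0.509   0.0876] shift in target frame [-0.5256 -0.5262  0.0872]
```

Call:
arm_command(offset=[[-0.03,-0.029,0],[-0.03,-0.029,0],[-0.03,-0.029,0],[-0.03,-0.029,0],[-0.03,-0.029,0],[-0.03,-0.029,0],[-0.03,-0.029,0],[-0.03,-0.029,0],[-0.03,-0.029,0],[-0.03,-0.029,0],[-0.03,-0.029,0],[-0.03,-0.029,0]], angular=[[0,0,-0.03],[0,0,0],[0,0,0],[0,0,0],[0,0,0],[0,0,0],[0,0,0],[0,0,0],[0,0,0],[0,0,0],[0,0,0],[0,0,0]], fingers=[0.09,0.09,0.09,0.09,0.09,0.09,0.09,0.09,0.09,0.09,0.09,0.09])

```text
time: 1.45
eef_pos: [0.4552, 0.1669, 0.2351]
eef_rot: [0.141, 0.99, 0.002, -0.001]
force: [0.8, -0.6, -0.1]
grip_width: 0.0898
```

```bash
python3 g.py .5586 -.042 .15
```

```text
t 1.45 pos [0.4552 0.1669 0.2351] F [ 0.8 -0.6 -0.1] w 0.0898
turn [ 0.0035 -0.0028  0.0129] shift(tool) [-0.158  -0.1719  0.084 ] shift in target frame [-0.16   -0.1695  0.0851]
```

Call:
arm_command(offset=[[-0.03,-0.03,0],[-0.03,-0.03,0.01],[-0.03,-0.03,0.015],[-0.03,-0.03,0.015],[-0.02,-0.025,0.015],[-0.01,-0.015,0.015],[-0.005,-0.005,0.01],[0,0,0]], angular=[[0.003,-0.003,0.012],[0,0,0],[0,0,0],[0,0,0],[0,0,0],[0,0,0],[0,0,0],[0,0,0]], fingers=[0.07,0.07,0.07,0.06,0.06,0.06,0.06,0.06])

```text
time: 2.25
eef_pos: [0.5625, -0.0521, 0.154]
eef_rot: [0.152, 0.988, -0.0, 0.004]
force: [-0.4, 0.7, 0.0]
grip_width: 0.0598
```

```bash
python3 g.py .5586 -.042 .11
python3 - <<'E'
from h import *
for n in ['wrist','side','top']:
    c=cap(n,n+'1.png');np.savez(n+'1.npz',P=pts(c),img=c['img'])
E
```

```text
t 2.25 pos [ 0.5625 -0.0521  0.154 ] F [-0.4  0.7  0. ] w 0.0598
turn [ 0.0004  0.0074 -0.0093] shift(tool) [0.0071 0.0084 0.044 ] shift in target frame [0.0067 0.0085 0.044 ]
```

View pics/wrist1.png

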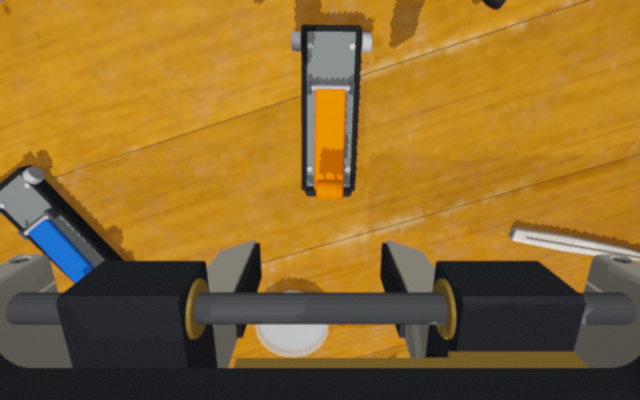

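View pics/side1.png

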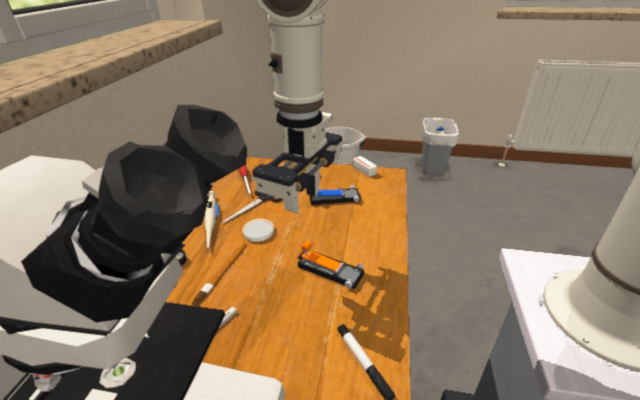

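The wrist view shows the orange card almost aligned with the jaws: studs at (297,41) and (367,42), knob at about (330,190). I'll refine the position from this view.

Run:
```python
from h import *
d=np.load('wrist1.npz');P=d['P'];img=d['img'];hsv=cv2.cvtColor(img,cv2.COLOR_BGR2HSV).astype(int)
H,S,V=hsv[...,0],hsv[...,1],hsv[...,2]
roi=np.zeros(H.shape,bool);roi[15:210,280:390]=1
o=roi&(H>5)&(H<14)&(S>190)&(P[...,2]>.014)
k=o&(P[...,2]>.032);q=P[k];print('knob',q.mean(0),q.min(0),q.max(0),len(q), 'px',np.argwhere(k).min(0),np.argwhere(k).max(0))
for nm,m in [('studL',(slice(30,52),slice(288,303))),('studR',(slice(30,55),slice(362,375)))]:
    mm=np.zeros(H.shape,bool);mm[m]=1;mm&=(S<60)&(V>120);q=P[mm];print(nm,q.mean(0),mm.sum(),q[:,2].max())
b=roi&(P[...,2]>.006)&(P[...,2]<.016)&((V<70)|(S<60));q=P[b]
print(cv2.minAreaRect((q[:,:2]*1000).astype(np.float32)),q[:,2].mean())
u=np.array([np.cos(np.radians(163)),np.sin(np.radians(163))])
l=o&(P[...,2]<.032);q=P[l];a=(q[:,:2]-[.506,-.026])@u
for lo in np.arange(-.07,.03,.01):
    s=(a>lo)&(a<lo+.01)
    if s.sum()>5: print(round(lo,3),np.median(q[s,2]).round(4),s.sum())
table=P[100:200,400:500].reshape(-1,3);print('table z',np.median(table[:,2]))
```

```text
knob [ 0.5184896  -0.02925402  0.17352872] [ 0.48317251 -0.03171379  0.04745283] [ 0.55380669 -0.02679426  0.29960462] 2 px [184 342] [189 343]
studL [ 0.44492232 -0.033715    0.01738631] 112 0.019433844117516252
studR [0.46317753 0.015526   0.01834273] 185 0.29960461627960894
((504.6324462890625, -23.96430206298828), (58.831504821777344, 128.27011108398438), 73.01751708984375) 0.012266187814939208
table z -0.0006480721378068488
```

Call:
arm_command(offset=[[0.006,0.009,0.01],[0.001,0.001,0.02],[0,0,0.02],[0,0,0.02],[0,0,0.01],[0,0,0]], angular=[[0,0.007,-0.009],[0,0,0],[0,0,0],[0,0,0],[0,0,0],[0,0,0]], fingers=[0.05,0.05,0.05,0.05,0.05,0.05])

```text
time: 3.0
eef_pos: [0.5614, -0.0234, 0.0767]
eef_rot: [0.138, 0.99, 0.004, 0.004]
force: [-0.6, -0.5, -0.3]
grip_width: 0.0496
```

```bash
python3 g.py .558 -.0408 .04
python3 - <<'E'
from h import *
c=cap('side');cv2.imwrite('pics/side2.png',cv2.resize(c['img'][120:320,220:440],None,fx=2.7,fy=2.7))
E
```

```text
t 3.0 pos [ 0.5614 -0.0234  0.0767] F [-0.6 -0.5 -0.3] w 0.0496
turn [0.0094 0.0077 0.0204] shift(tool) [-0.0012 -0.018   0.0366] shift in target frame [-0.0018 -0.0176  0.0367]
```

View pics/side2.png

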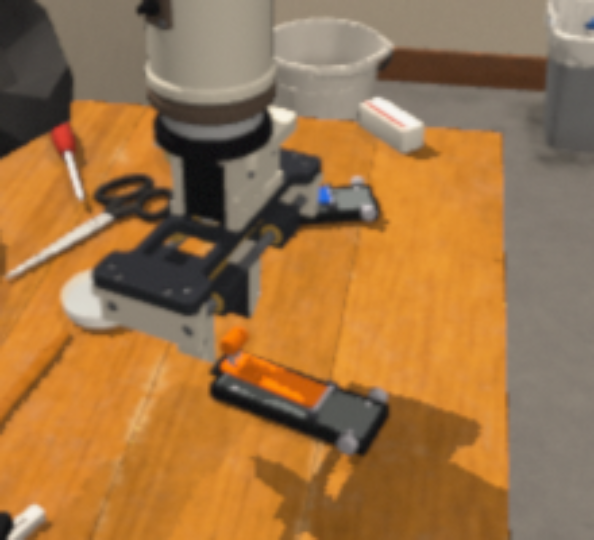

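Call:
arm_command(offset=[[-0.001,-0.012,0],[0,0,0],[0,0,0]], angular=[[0.009,0.008,0.02],[0,0,0],[0,0,0]], fingers=[0.05,0.05,0.05])

```text
time: 3.35
eef_pos: [0.5611, -0.0356, 0.0798]
eef_rot: [0.148, 0.989, 0.0, 0.002]
force: [0.4, 0.1, -1.1]
grip_width: 0.0497
```

```bash
python3 g.py .558 -.0408 .04;python3 g.py .558 -.0408 .04
```

```text
t 3.35 pos [ 0.5611 -0.0356  0.0798] F [ 0.4  0.1 -1.1] w 0.0497
turn [ 0.001   0.0035 -0.0005] shift(tool) [ 0.0015 -0.0059  0.0398] shift in target frame [ 0.0014 -0.0059  0.0398]
t 3.35 pos [ 0.5611 -0.0356  0.0798] F [ 0.4  0.1 -1.1] w 0.0497
turn [ 0.001   0.0035 -0.0005] shift(tool) [ 0.0015 -0.0059  0.0398] shift in target frame [ 0.0014 -0.0059  0.0398]
```

Call:
arm_command(offset=[[0.001,-0.006,0.005],[0,0,0.01],[0,0,0.01],[0,0,0.01],[0,0,0],[0,0,0]], angular=[[0,0.003,0],[0,0,0],[0,0,0],[0,0,0],[0,0,0],[0,0,0]], fingers=[0.05,0.05,0.05,0.05,0.05,0.05])

```text
time: 3.95
eef_pos: [0.5583, -0.0424, 0.042]
eef_rot: [0.149, 0.989, 0.0, 0.001]
force: [-0.1, -0.9, 0.9]
grip_width: 0.0502
```

```bash
python3 g.py .558 -.0408 .04
python3 - <<'E'
from h import *
c=cap('side');cv2.imwrite('pics/side3.png',cv2.resize(c['img'][120:320,220:440],None,fx=2.7,fy=2.7))
E
```

```text
t 3.95 pos [ 0.5583 -0.0424  0.042 ] F [-0.1 -0.9  0.9] w 0.0502
turn [ 0.001   0.0009 -0.0021] shift(tool) [0.0008 0.0014 0.002 ] shift in target frame [0.0008 0.0015 0.002 ]
```

View pics/side3.png

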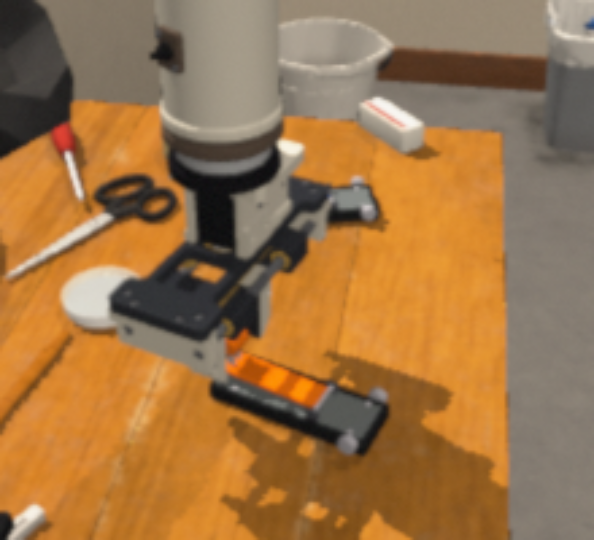

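The jaws straddle the knob at about (237,340), with the fingers clear. Next I close them.

Call:
arm_command(offset=[[0.001,0,0.001],[0,0,0],[0,0,0],[0,0,0],[0,0,0],[0,0,0]], angular=[[0,0,0],[0,0,0],[0,0,0],[0,0,0],[0,0,0],[0,0,0]], fingers=[0.04,0.03,0.02,0.01,0.01,0.01])

```text
time: 4.6
eef_pos: [0.5578, -0.0418, 0.0418]
eef_rot: [0.149, 0.989, 0.0, 0.001]
force: [-0.3, 0.2, -0.4]
grip_width: 0.0193
```

```bash
python3 g.py .558 -.0408 .04
```

```text
t 4.6 pos [ 0.5578 -0.0418  0.0418] F [-0.3  0.2 -0.4] w 0.0193
turn [ 0.0013  0.0023 -0.0016] shift(tool) [0.0001 0.001  0.0018] shift in target frame [0.0001 0.001  0.0018]
```

Call:
arm_command(offset=[[0.002,0,-0.005],[0.002,0,-0.005],[0.002,0,-0.005],[0.003,0,-0.004],[0.003,0,-0.004],[0.003,0,-0.004],[0.003,0,-0.004],[0.004,0,-0.004],[0,0,0]], angular=[[0,0,0],[0,0,0],[0,0,0],[0,0,0],[0,0,0],[0,0,0],[0,0,0],[0,0,0],[0,0,0]], fingers=[0.01,0.01,0.01,0.01,0.01,0.01,0.01,0.01,0.01])

```text
time: 5.5
eef_pos: [0.533, -0.0343, 0.0796]
eef_rot: [0.148, 0.989, 0.0, -0.0]
force: [-1.2, 0.4, -1.0]
grip_width: 0.0197
```

```bash
python3 g.py .5578 -.0418 .0418
python3 - <<'E'
from h import *
c=cap('side');cv2.imwrite('pics/side4.png',cv2.resize(c['img'][120:320,220:440],None,fx=2.7,fy=2.7))
E
```

```text
t 5.5 pos [ 0.533  -0.0343  0.0796] F [-1.2  0.4 -1. ] w 0.0197
turn [ 0.0009 -0.0006 -0.0013] shift(tool) [-0.026   0.0001  0.0378] shift in target frame [-0.0259  0.0001  0.0378]
```

View pics/side4.png

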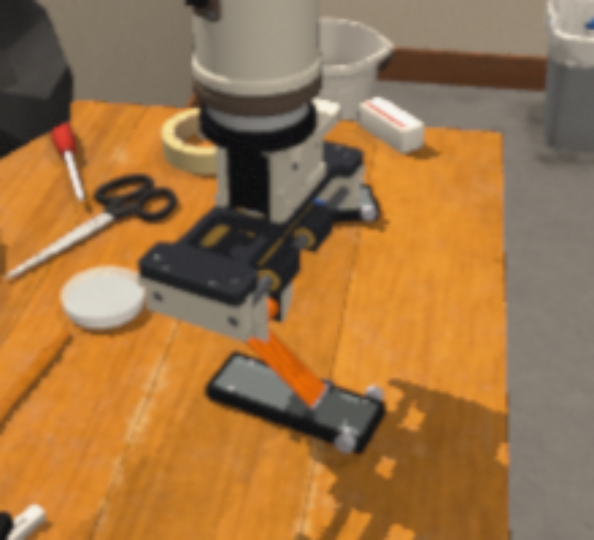

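Call:
arm_command(offset=[[0.004,0,-0.003],[0.004,0,-0.003],[0.003,0,-0.002],[0.002,0,-0.001],[0,0,0]], angular=[[0,0,0],[0,0,0],[0,0,0],[0,0,0],[0,0,0]], fingers=[0.01,0.01,0.01,0.01,0.01])

```text
time: 6.05
eef_pos: [0.5208, -0.0306, 0.0893]
eef_rot: [0.149, 0.989, 0.0, 0.001]
force: [0.2, 0.3, -2.9]
grip_width: 0.0194
```

```bash
python3 g.py .5578 -.0418 .0418
python3 - <<'E'
from h import *
c=cap('side');cv2.imwrite('pics/side5.png',cv2.resize(c['img'][120:320,220:440],None,fx=2.7,fy=2.7))
E
```

```text
t 6.05 pos [ 0.5208 -0.0306  0.0893] F [ 0.2  0.3 -2.9] w 0.0194
turn [ 0.0012  0.0016 -0.0015] shift(tool) [-0.0386  0.0001  0.0476] shift in target frame [-0.0387  0.0001  0.0475]
```

View pics/side5.png

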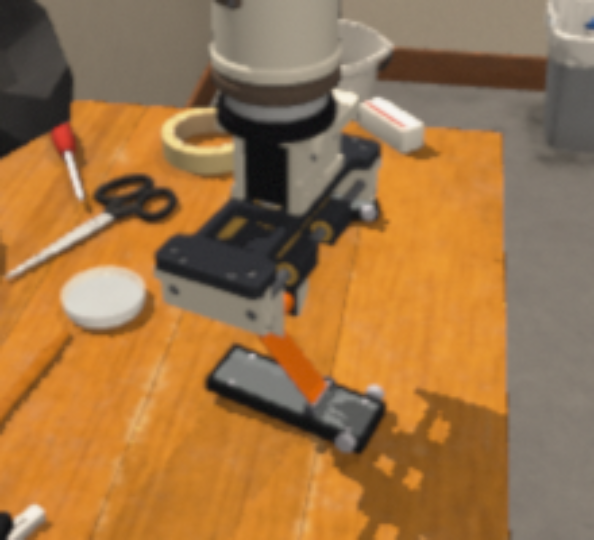

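Call:
arm_command(offset=[[0,0,0.001],[0,0,0],[0,0,0],[0,0,0],[0,0,0],[0,0,-0.02],[0,0,-0.03],[0,0,-0.02],[0,0,0],[0,0,0]], angular=[[0,0,0],[0,0,0],[0,0,0],[0,0,0],[0,0,0],[0,0,0],[0,0,0],[0,0,0],[0,0,0],[0,0,0]], fingers=[0.01,0.02,0.03,0.045,0.06,0.06,0.06,0.07,0.085,0.085])

```text
time: 7.1
eef_pos: [0.521, -0.0306, 0.1601]
eef_rot: [0.149, 0.989, 0.001, 0.001]
force: [-0.5, 0.7, -0.4]
grip_width: 0.0794
```

```bash
python3 g.py .4548 -.0095 .15
python3 - <<'E'
from h import *
c=cap('side');cv2.imwrite('pics/side6.png',cv2.resize(c['img'][120:320,220:440],None,fx=2.7,fy=2.7));np.savez('side6.npz',P=pts(c),img=c['img'])
c=cap('wrist','wrist6.png');np.savez('wrist6.npz',P=pts(c),img=c['img'])
E
```

```text
t 7.1 pos [ 0.521  -0.0306  0.1601] F [-0.5  0.7 -0.4] w 0.0794
turn [ 0.0013  0.0009 -0.0016] shift(tool) [0.0695 0.0007 0.01  ] shift in target frame [0.0694 0.0008 0.0101]
```

View pics/side6.png

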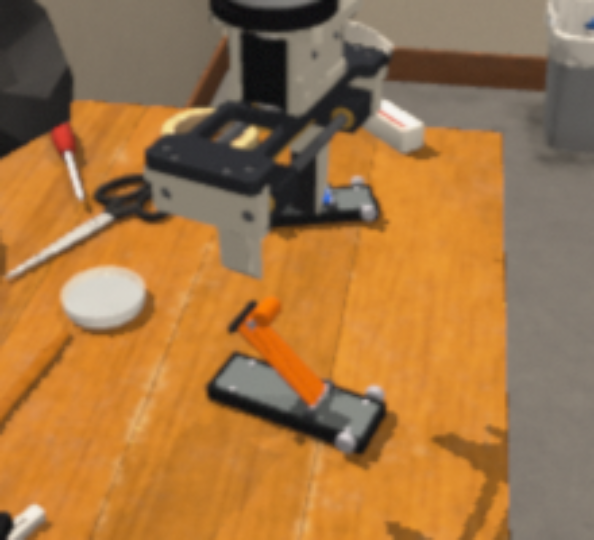

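View pics/wrist6.png

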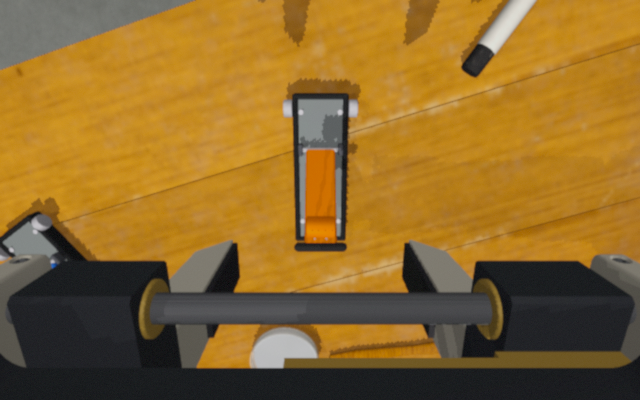

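The kickstand is open at about 45° and the card still lies flat. The wrist view shows the studs at (289,107) and (352,107). I'll re-measure the card before grasping the studs.

Run:
```python
from h import *
d=np.load('wrist6.npz');P=d['P'];img=d['img'];hsv=cv2.cvtColor(img,cv2.COLOR_BGR2HSV).astype(int)
S,V,H=hsv[...,1],hsv[...,2],hsv[...,0]
roi=np.zeros(S.shape,bool);roi[85:235,275:365]=1
b=roi&(P[...,2]>.006)&(P[...,2]<.022)&((V<70)|(S<60));q=P[b]
print(cv2.minAreaRect((q[:,:2]*1000).astype(np.float32)),q[:,2].mean())
for m in [(slice(96,120),slice(282,295)),(slice(96,120),slice(347,360))]:
    mm=np.zeros(S.shape,bool);mm[m]=1;mm&=(S<60)&(V>120)&(P[...,2]<.03)&(P[...,2]>.004);q=P[mm];print('stud',q.mean(0).round(4),mm.sum(),q[:,2].max())
g=roi&(S<60)&(V>90)&(V<150)&(P[...,2]>.008)&(P[...,2]<.02);q=P[g];A=np.c_[q[:,:2],np.ones(len(q))];print('back plane',np.linalg.lstsq(A,q[:,2],rcond=None)[0],len(q))
o=roi&(H>5)&(H<14)&(S>190)&(P[...,2]>.02);q=P[o]
u=np.array([np.cos(np.radians(163)),np.sin(np.radians(163))]);a=(q[:,:2]-[.5055,-.025])@u
l=(P[...,2]<.07)[o];print('leg slope deg',np.degrees(np.arctan(-np.polyfit(a[l],q[l,2],1)[0])),q[:,2].max())
```

```text
((504.4894714355469, -23.507465362548828), (59.47834777832031, 123.4298324584961), 74.48016357421875) 0.012709402616417816
stud [ 0.4482 -0.0353  0.0169] 142 0.019235560629448478
stud [0.4636 0.0152 0.017 ] 146 0.019785892614298917
back plane [-0.00169036  0.00067753  0.01272889] 2778
leg slope deg 41.053385965757 0.0900236256838341
```

Run:
```python
from h import *
u=np.array([np.cos(np.radians(163)),np.sin(np.radians(163))])
for n in ['side6','wrist6']:
    d=np.load(n+'.npz');P=d['P'];hsv=cv2.cvtColor(d['img'],cv2.COLOR_BGR2HSV).astype(int);S,V,H=hsv[...,1],hsv[...,2],hsv[...,0]
    o=(H>5)&(H<14)&(S>190)&(P[...,2]>.02)&(abs(P[...,0]-.5)<.08)&(abs(P[...,1]+.03)<.05);q=P[o]
    a=(q[:,:2]-[.5055,-.025])@u
    for lo in np.arange(.02,.1,.007):
        s=(q[:,2]>lo)&(q[:,2]<lo+.007)
        if s.sum()>3: print(n,lo.round(3),np.percentile(a[s],[10,50,90]).round(4),s.sum())
```

```text
side6 0.02 [0.0102 0.0134 0.0163] 36
side6 0.027 [0.0031 0.0051 0.0088] 29
side6 0.034 [-0.0058 -0.0021  0.0013] 29
side6 0.041 [-0.0137 -0.0097 -0.0067] 38
side6 0.048 [-0.0217 -0.019  -0.015 ] 41
side6 0.055 [-0.0306 -0.0272 -0.0226] 45
side6 0.062 [-0.0377 -0.0339 -0.0306] 30
side6 0.069 [-0.0422 -0.0413 -0.0385] 15
side6 0.076 [-0.0275 -0.0231 -0.0193] 11
side6 0.083 [-0.0314 -0.0208 -0.0189] 35
wrist6 0.027 [0.0019 0.0033 0.0054] 6
wrist6 0.055 [-0.0266 -0.0258 -0.0249] 4
wrist6 0.069 [-0.0415 -0.0411 -0.0408] 28
```

Both views put the kickstand at about 41–42°, which is over 0.65 rad. Next I move above the studs.

Call:
arm_command(offset=[[0.02,0,0],[0.02,0,0],[0.02,0,0],[0.009,0,0],[0,0,0],[0,0,0]], angular=[[0,0,0],[0,0,0],[0,0,0],[0,0,0],[0,0,0],[0,0,0]], fingers=[0.085,0.085,0.085,0.085,0.085,0.085])

```text
time: 7.8
eef_pos: [0.4502, -0.0101, 0.1541]
eef_rot: [0.149, 0.989, -0.0, -0.004]
force: [-0.2, 0.3, -0.3]
grip_width: 0.0848
```

```bash
python3 g.py .455 -.010 .014
```

```text
t 7.8 pos [ 0.4502 -0.0101  0.1541] F [-0.2  0.3 -0.3] w 0.0848
turn [-0.0015 -0.0081 -0.0019] shift(tool) [-0.0057  0.0017  0.1401] shift in target frame [-0.0046  0.0015  0.1401]
```

Call:
arm_command(offset=[[-0.004,0.001,0.01],[0,0,0.015],[0,0,0.015],[0,0,0.015],[0,0,0.015],[0,0,0.015],[0,0,0.01],[0,0,0],[0,0,0]], angular=[[-0.001,-0.008,-0.002],[0,0,0],[0,0,0],[0,0,0],[0,0,0],[0,0,0],[0,0,0],[0,0,0],[0,0,0]], fingers=[0.085,0.085,0.085,0.085,0.085,0.085,0.085,0.085,0.085])

```text
time: 8.7
eef_pos: [0.4655, -0.0129, 0.0554]
eef_rot: [0.15, 0.989, 0.0, 0.005]
force: [0.4, 0.5, 0.2]
grip_width: 0.0849
```

```bash
python3 g.py .455 -.010 .014
```

```text
t 8.7 pos [ 0.4655 -0.0129  0.0554] F [0.4 0.5 0.2] w 0.0849
turn [ 0.0017  0.009  -0.0034] shift(tool) [ 0.0112 -0.0004  0.0413] shift in target frame [ 0.0108 -0.0003  0.0414]
```

Call:
arm_command(offset=[[0.01,0,0],[0,0,0],[0,0,0]], angular=[[0.001,0.006,-0.003],[0,0,0],[0,0,0]], fingers=[0.085,0.085,0.085])

```text
time: 9.0
eef_pos: [0.4563, -0.0097, 0.0567]
eef_rot: [0.148, 0.989, 0.0, 0.002]
force: [-0.1, 0.6, -0.1]
grip_width: 0.0851
```

```bash
python3 g.py .455 -.010 .014
```

```text
t 9.0 pos [ 0.4563 -0.0097  0.0567] F [-0.1  0.6 -0.1] w 0.0851
turn [ 0.0014  0.0048 -0.0002] shift(tool) [ 0.0014 -0.0007  0.0427] shift in target frame [ 0.0012 -0.0007  0.0427]
```

Call:
arm_command(offset=[[0.001,0,0.008],[0,0,0.008],[0,0,0.008],[0,0,0.008],[0,0,0.006],[0,0,0],[0,0,0]], angular=[[0.001,0.004,0],[0,0,0],[0,0,0],[0,0,0],[0,0,0],[0,0,0],[0,0,0]], fingers=[0.085,0.085,0.085,0.085,0.085,0.085,0.085])

```text
time: 9.7
eef_pos: [0.4555, -0.0094, 0.0153]
eef_rot: [0.148, 0.989, 0.0, 0.0]
force: [0.3, 0.7, 1.0]
grip_width: 0.085
```

```bash
python3 g.py .455 -.010 .014;python3 - <<'E'
from h import *
c=cap('side');cv2.imwrite('pics/side7.png',cv2.resize(c['img'][120:320,220:440],None,fx=2.7,fy=2.7))
c=cap('wrist','wrist7.png')
E
```

```text
t 9.7 pos [ 0.4555 -0.0094  0.0153] F [0.3 0.7 1. ] w 0.085
turn [ 0.0003  0.0008 -0.0001] shift(tool) [ 0.0003 -0.0008  0.0013] shift in target frame [ 0.0003 -0.0008  0.0013]
```

View pics/side7.png

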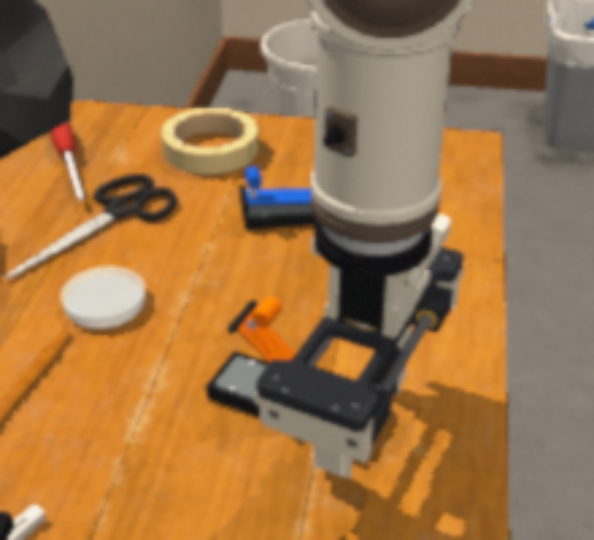

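View pics/wrist7.png

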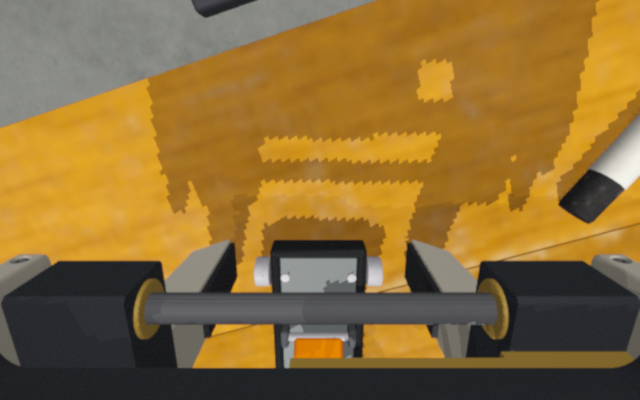

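In the wrist view both studs, at (263,271) and (375,271), sit between the finger pads, and the gripper is clear of the orange kickstand. Closing on them.

Call:
arm_command(offset=[[0,0,0],[0,0,0],[0,0,0],[0,0,0],[0,0,0],[0,0,0]], angular=[[0,0,0],[0,0,0],[0,0,0],[0,0,0],[0,0,0],[0,0,0]], fingers=[0.075,0.065,0.055,0.05,0.05,0.05])

```text
time: 10.4
eef_pos: [0.4564, -0.0095, 0.0166]
eef_rot: [0.148, 0.989, 0.0, 0.002]
force: [0.4, -0.3, -2.4]
grip_width: 0.0592
```

```bash
python3 g.py .455 -.010 .014
```

```text
t 10.4 pos [ 0.4564 -0.0095  0.0166] F [ 0.4 -0.3 -2.4] w 0.0592
turn [ 0.001   0.0033 -0.0002] shift(tool) [ 0.0012 -0.0009  0.0026] shift in target frame [ 0.0012 -0.0009  0.0026]
```

Call:
arm_command(offset=[[0,0,-0.01],[0,0,-0.012],[0,0,-0.012],[0,0,-0.012],[0,0,-0.012],[0,0,-0.012],[0,0,-0.012],[0,0,-0.012],[0,0,-0.012],[0,0,-0.012],[0,0,-0.01],[0,0,0]], angular=[[0,0,0],[0,0,0],[0,0,0],[0,0,0],[0,0,0],[0,0,0],[0,0,0],[0,0,0],[0,0,0],[0,0,0],[0,0,0],[0,0,0]], fingers=[0.05,0.05,0.05,0.05,0.05,0.05,0.05,0.05,0.05,0.05,0.05,0.05])

```text
time: 11.6
eef_pos: [0.4545, -0.0096, 0.1598]
eef_rot: [0.148, 0.989, 0.0, 0.004]
force: [0.6, 0.1, -4.2]
grip_width: 0.0589
```

```bash
python3 g.py .455 -.010 .014;python3 - <<'E'
from h import *
c=cap('side');cv2.imwrite('pics/side8.png',cv2.resize(c['img'][60:320,220:440],None,fx=2.2,fy=2.2))
E
```

```text
t 11.6 pos [ 0.4545 -0.0096  0.1598] F [ 0.6  0.1 -4.2] w 0.0589
turn [ 0.0021  0.0077 -0.0002] shift(tool) [ 0.0005 -0.0006  0.1458] shift in target frame [-0.0006 -0.0003  0.1458]
```

View pics/side8.png

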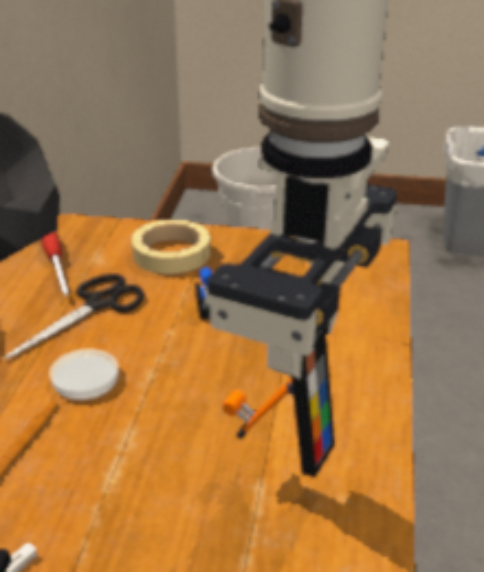

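The card hangs nearly upright. Its colour chart faces the robot and the kickstand points away from it. Next I measure its tilt and clearance.

```bash
cat > t.py <<'E'
from h import *
u=np.array([np.cos(np.radians(163)),np.sin(np.radians(163)),0]);v=np.array([-u[1],u[0],0])
s=sensors.read_state()
for n in ['side','top']:
    c=cap(n);P=pts(c);hsv=cv2.cvtColor(c['img'],cv2.COLOR_BGR2HSV).astype(int);S,V,H=hsv[...,1],hsv[...,2],hsv[...,0]
    rel=P-np.array([s['eef_pos'][0],s['eef_pos'][1],0]); a=rel@u; b=rel@v; ok=c['z_map']>0
    near=ok&(abs(b)<.05)&(a>-.14)&(a<.08)
    o=near&(H>5)&(H<14)&(S>190)&(P[...,2]>.008)&(a<-.02)
    if o.sum(): q=np.c_[a[o],b[o],P[o][:,2]];i=q[:,2]<np.percentile(q[:,2],8);print(n,'orange n',o.sum(),'a',np.percentile(q[:,0],[1,50,99]).round(4),'z',np.percentile(q[:,2],[1,50,99]).round(4))
    k=near&(V<60)&(P[...,2]>.002)&(P[...,2]<s['eef_pos'][2]-.015)&(abs(a)<.08)
    # black side of frame facing +v
    for lo in np.arange(0,.16,.012):
        m=k&(P[...,2]>lo)&(P[...,2]<lo+.012)
        if m.sum()>4: print(n,'black z',lo.round(3),'a',np.percentile(a[m],[5,50,95]).round(4),'zmin',P[m][:,2].min().round(4),m.sum())
E
python3 t.py
```

```text
side orange n 76 a [-0.0708 -0.0518 -0.0215] z [0.0564 0.0751 0.0983]
side black z 0.036 a [0.0097 0.0175 0.0187] zmin 0.0411 23
side black z 0.048 a [-0.0514  0.013   0.0185] zmin 0.048 33
side black z 0.06 a [0.0069 0.0123 0.0163] zmin 0.0601 26
side black z 0.072 a [0.0059 0.011  0.0157] zmin 0.0725 30
side black z 0.084 a [0.0053 0.0108 0.0145] zmin 0.084 33
side black z 0.096 a [0.005  0.0108 0.0139] zmin 0.096 32
side black z 0.108 a [0.0025 0.0087 0.0131] zmin 0.1081 38
side black z 0.12 a [-0.0027  0.0068  0.0118] zmin 0.1204 46
side black z 0.132 a [0.0022 0.0091 0.0109] zmin 0.132 48
top orange n 358 a [-0.0754 -0.0431 -0.0238] z [0.0593 0.0795 0.316 ]
top black z 0.048 a [-0.0594 -0.0578 -0.0548] zmin 0.0535 30
```

Call:
arm_command(offset=[[0,0,0.008],[0,0,0.01],[0,0,0.008],[0,0,0.005],[0,0,0],[0,0,0]], angular=[[0.002,0.007,0],[0,0,0],[0,0,0],[0,0,0],[0,0,0],[0,0,0]], fingers=[0.05,0.05,0.05,0.05,0.05,0.05])

```text
time: 12.35
eef_pos: [0.4528, -0.0098, 0.122]
eef_rot: [0.148, 0.989, -0.001, -0.003]
force: [-0.3, -0.1, 1.6]
grip_width: 0.059
```

```bash
python3 g.py .455 -.010 .12; python3 t.py
```

```text
t 12.35 pos [ 0.4528 -0.0098  0.122 ] F [-0.3 -0.1  1.6] w 0.059
turn [-0.002  -0.0061 -0.0002] shift(tool) [-0.0022  0.0005  0.0019] shift in target frame [-0.0022  0.0005  0.002 ]
side orange n 68 a [-0.0683 -0.0494 -0.0216] z [0.0204 0.0365 0.0611]
side black z 0.0 a [0.0114 0.0204 0.0219] zmin 0.0033 37
side black z 0.012 a [-0.0317  0.0152  0.0202] zmin 0.0123 27
side black z 0.024 a [0.0082 0.0124 0.0184] zmin 0.0248 29
side black z 0.036 a [0.0077 0.014  0.0178] zmin 0.0367 32
side black z 0.048 a [0.0072 0.0113 0.0165] zmin 0.0483 25
side black z 0.06 a [0.0048 0.0107 0.0147] zmin 0.0601 28
side black z 0.072 a [0.0041 0.01   0.0139] zmin 0.0722 38
side black z 0.084 a [-0.0003  0.0078  0.0127] zmin 0.0843 37
side black z 0.096 a [0.0028 0.0094 0.0113] zmin 0.096 37
top orange n 267 a [-0.0709 -0.042  -0.0258] z [0.0192 0.0397 0.2806]
top black z 0.012 a [-0.0539 -0.052  -0.049 ] zmin 0.0151 32
```

The table now carries the card: vertical force went from -4.2 to +1.6 N, with a lean of about 5°. I'll ease it back along its arc.

Call:
arm_command(offset=[[-0.004,0,0],[-0.004,0,0.001],[-0.004,0,0.001],[-0.004,0,0.001],[-0.004,0,0.001],[-0.004,0,0.001],[0,0,0]], angular=[[-0.002,-0.006,0],[0,0,0],[0,0,0],[0,0,0],[0,0,0],[0,0,0],[0,0,0]], fingers=[0.05,0.05,0.05,0.05,0.05,0.05,0.05])

```text
time: 13.15
eef_pos: [0.4776, -0.0177, 0.1173]
eef_rot: [0.148, 0.989, -0.0, 0.0]
force: [-1.8, -0.4, 0.8]
grip_width: 0.0597
```

```bash
python3 g.py .455 -.010 .12; python3 t.py
```

```text
t 13.15 pos [ 0.4776 -0.0177  0.1173] F [-1.8 -0.4  0.8] w 0.0597
turn [ 0.      0.0007 -0.0006] shift(tool) [ 0.0239  0.0007 -0.0028] shift in target frame [ 0.0239  0.0008 -0.0027]
side orange n 42 a [-0.049  -0.0404 -0.0215] z [0.0097 0.0203 0.0253]
side black z 0.0 a [-0.0272  0.0463  0.0476] zmin 0.0029 41
side black z 0.012 a [0.0325 0.0392 0.0452] zmin 0.0123 35
side black z 0.024 a [0.0287 0.0352 0.0405] zmin 0.0254 33
side black z 0.036 a [0.0253 0.032  0.0358] zmin 0.0363 32
side black z 0.048 a [0.0212 0.0273 0.032 ] zmin 0.0482 32
side black z 0.06 a [0.0169 0.0228 0.0281] zmin 0.0601 35
side black z 0.072 a [0.01   0.0189 0.0236] zmin 0.0722 38
side black z 0.084 a [0.0063 0.0139 0.0189] zmin 0.084 43
side black z 0.096 a [0.0083 0.0136 0.0153] zmin 0.0962 22
top orange n 73 a [-0.0526 -0.0439 -0.0232] z [0.0188 0.0244 0.2767]
```

Call:
arm_command(offset=[[-0.002,0,0.001],[-0.002,0,0.001],[0,0,0.001],[0,0,0]], angular=[[0,0,0],[0,0,0],[0,0,0],[0,0,0]], fingers=[0.05,0.05,0.05,0.05])

```text
time: 13.65
eef_pos: [0.4816, -0.0188, 0.1179]
eef_rot: [0.148, 0.989, -0.0, 0.001]
force: [-0.5, 0.6, -3.2]
grip_width: 0.0595
```

```bash
python3 g.py .455 -.010 .12; python3 t.py
python3 - <<'E'
from h import *
c=cap('side');cv2.imwrite('pics/side9.png',cv2.resize(c['img'][100:320,220:440],None,fx=2.7,fy=2.7))
E
```

```text
t 13.65 pos [ 0.4816 -0.0188  0.1179] F [-0.5  0.6 -3.2] w 0.0595
turn [-0.0003  0.002  -0.0002] shift(tool) [ 0.028   0.0006 -0.0022] shift in target frame [ 0.028   0.0006 -0.0021]
side orange n 38 a [-0.049  -0.0395 -0.0217] z [0.0098 0.021  0.0264]
side black z 0.0 a [-0.0268  0.0498  0.0518] zmin 0.0052 33
side black z 0.012 a [0.0366 0.0454 0.0509] zmin 0.012 44
side black z 0.024 a [0.0327 0.0384 0.044 ] zmin 0.0243 31
side black z 0.036 a [0.0289 0.035  0.0398] zmin 0.0362 32
side black z 0.048 a [0.0238 0.0302 0.035 ] zmin 0.0481 34
side black z 0.06 a [0.019  0.0254 0.0301] zmin 0.0604 33
side black z 0.072 a [0.0127 0.0208 0.0254] zmin 0.072 42
side black z 0.084 a [0.0084 0.0152 0.0208] zmin 0.0843 42
side black z 0.096 a [0.0092 0.0136 0.016 ] zmin 0.0962 28
top orange n 80 a [-0.0583 -0.0495 -0.0232] z [0.0089 0.0282 0.2749]
top black z 0.0 a [-0.0388 -0.0373 -0.0351] zmin 0.0045 28
```

View pics/side9.png

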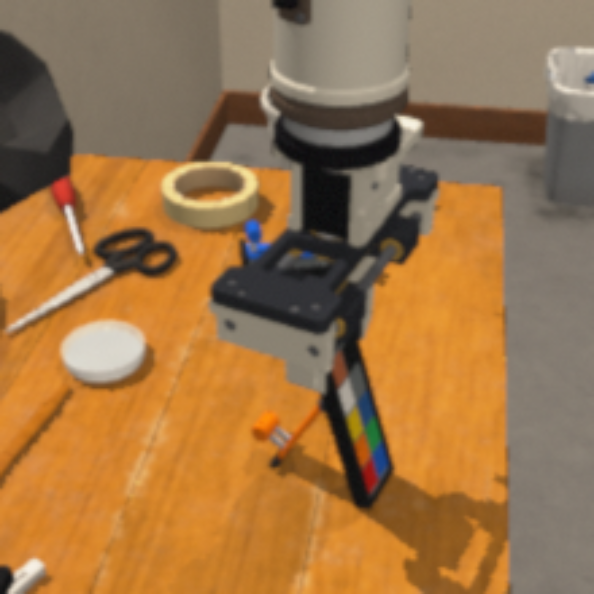

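The kickstand foot at (275,463) is on or near the table, but the gripper still carries most of the weight. Lowering a little.

Call:
arm_command(offset=[[0,0,0.0015],[0,0,0.0015],[0,0,0],[0,0,0]], angular=[[0,0,0],[0,0,0],[0,0,0],[0,0,0]], fingers=[0.05,0.05,0.05,0.05])

```text
time: 14.2
eef_pos: [0.4865, -0.0203, 0.1162]
eef_rot: [0.148, 0.989, -0.0, 0.006]
force: [-0.2, -1.3, 0.8]
grip_width: 0.0594
```

```bash
python3 g.py .455 -.010 .12; python3 t.py|grep side
```

```text
t 14.2 pos [ 0.4865 -0.0203  0.1162] F [-0.2 -1.3  0.8] w 0.0594
turn [ 0.0009  0.0113 -0.0004] shift(tool) [ 0.033   0.0006 -0.0042] shift in target frame [ 0.0331  0.0006 -0.0038]
side orange n 40 a [-0.0514 -0.0422 -0.0204] z [0.0105 0.0215 0.0278]
side black z 0.0 a [-0.0309  0.0456  0.0477] zmin 0.0025 52
side black z 0.012 a [0.0314 0.0382 0.0445] zmin 0.0122 34
side black z 0.024 a [0.0289 0.0359 0.0405] zmin 0.025 32
side black z 0.036 a [0.0247 0.0313 0.0357] zmin 0.0364 30
side black z 0.048 a [0.0206 0.0269 0.0318] zmin 0.0481 32
side black z 0.06 a [0.0161 0.0226 0.0269] zmin 0.0602 34
side black z 0.072 a [0.0099 0.0179 0.0226] zmin 0.0722 38
side black z 0.084 a [0.0073 0.0138 0.0193] zmin 0.0846 39
side black z 0.096 a [0.0096 0.0133 0.0148] zmin 0.0968 22
```

Bottom edge and foot are both down, leaning about 20°, with the weight on the table. Releasing with a small opening first.

Call:
arm_command(offset=[[0,0,0],[0,0,0],[0,0,0],[0,0,0],[0,0,0]], angular=[[0,0,0],[0,0,0],[0,0,0],[0,0,0],[0,0,0]], fingers=[0.06,0.064,0.068,0.074,0.08])

```text
time: 14.8
eef_pos: [0.4847, -0.019, 0.1153]
eef_rot: [0.148, 0.989, -0.0, 0.004]
force: [-0.2, -0.7, -0.2]
grip_width: 0.0773
```

```bash
python3 g.py .455 -.010 .12; python3 t.py|grep side
python3 - <<'E'
from h import *
c=cap('side');cv2.imwrite('pics/side10.png',cv2.resize(c['img'][100:320,220:440],None,fx=2.7,fy=2.7))
cap('wrist','wrist10.png')
E
```

```text
t 14.8 pos [ 0.4847 -0.019   0.1153] F [-0.2 -0.7 -0.2] w 0.0773
turn [0.001  0.0077 0.0005] shift(tool) [ 0.031  -0.0001 -0.005 ] shift in target frame [ 0.0311 -0.0001 -0.0047]
side orange n 42 a [-0.0537 -0.0444 -0.0207] z [0.0095 0.0213 0.0313]
side black z 0.0 a [-0.0328  0.0435  0.0455] zmin 0.0022 49
side black z 0.012 a [0.0287 0.0363 0.0421] zmin 0.0121 33
side black z 0.024 a [0.027  0.0336 0.0384] zmin 0.0241 31
side black z 0.036 a [0.0229 0.0294 0.0334] zmin 0.0369 30
side black z 0.048 a [0.0185 0.0245 0.0288] zmin 0.0482 35
side black z 0.06 a [0.0139 0.0205 0.0254] zmin 0.0602 35
side black z 0.072 a [0.0078 0.0158 0.0201] zmin 0.0721 34
side black z 0.084 a [0.0055 0.0113 0.0169] zmin 0.0841 39
side black z 0.096 a [0.0072 0.0109 0.013 ] zmin 0.0962 21
```

View pics/side10.png

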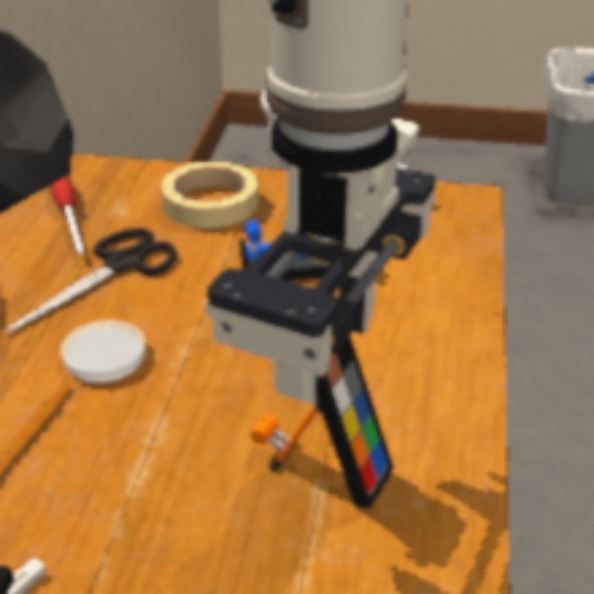

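View pics/wrist10.png

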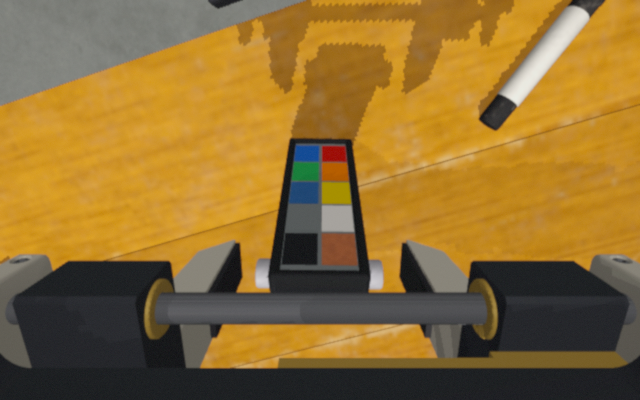

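The card stands by itself. In the wrist view both studs, at (263,273) and (376,273), have clear gaps to the pads. Retreating straight up.

Call:
arm_command(offset=[[0,0,0],[0,0,-0.01],[0,0,-0.015],[0,0,-0.02],[0,0,-0.03],[0,0,-0.03],[0,0,-0.03],[0,0,0],[0,0,0],[0,0,0]], angular=[[0,0,0],[0,0,0],[0,0,0],[0,0,0],[0,0,0],[0,0,0],[0,0,0],[0,0,0],[0,0,0],[0,0,0]], fingers=[0.088,0.088,0.088,0.088,0.088,0.088,0.088,0.088,0.088,0.088])

```text
time: 16.0
eef_pos: [0.4833, -0.0189, 0.26]
eef_rot: [0.148, 0.989, 0.0, 0.005]
force: [-0.4, 0.4, -1.1]
grip_width: 0.0881
```

```bash
python3 g.py .485 -.019 .12
python3 - <<'E'
from h import *
u=np.array([np.cos(np.radians(163)),np.sin(np.radians(163)),0]);v=np.array([-u[1],u[0],0])
c=cap('side');cv2.imwrite('pics/side11.png',cv2.resize(c['img'][100:320,220:440],None,fx=2.7,fy=2.7))
P=pts(c)-np.array([.485,-.019,0]);a=P@u;b=P@v;z=P[...,2];hsv=cv2.cvtColor(c['img'],cv2.COLOR_BGR2HSV).astype(int);H,S,V=[hsv[...,i] for i in range(3)]
near=(abs(b)<.05)&(a>-.12)&(a<.08)
o=near&(H>5)&(H<14)&(S>190)&(z>.008)&(a<-.02)
q=np.c_[a[o],z[o]];print('knob part',q[q[:,0]<-.04].mean(0).round(4),'zmax',q[q[:,0]<-.04][:,1].max().round(4))
w=near&(S<60)&(V>120)&(z>.09)&(z<.14)&(b>.02)&(abs(a)<.03);print('stud',a[w].mean(),z[w].mean(),w.sum())
k=near&(V<60)&(z>.012)&(z<.1)&(a>0);p=np.polyfit(z[k],a[k],1);print('lean',np.degrees(np.arctan(-p[0])))
m=near&(z>.1)&(z<.16)&(abs(a)<.04);print('top z',np.percentile(z[m],98))
ct=cap('top','top11.png')
E
```

```text
t 16.0 pos [ 0.4833 -0.0189  0.26  ] F [-0.4  0.4 -1.1] w 0.0881
turn [0.0016 0.0096 0.0004] shift(tool) [-0.0003  0.0002  0.14  ] shift in target frame [-0.0017  0.0004  0.14  ]
knob part [-0.0468  0.0219] zmax 0.0266
stud nan nan 0
lean 19.345206557600743
top z 0.12663690670716501<stdin>:8: RuntimeWarning: Mean of empty slice.
  ret = ret.dtype.type(ret / rcount)
```

View pics/side11.png

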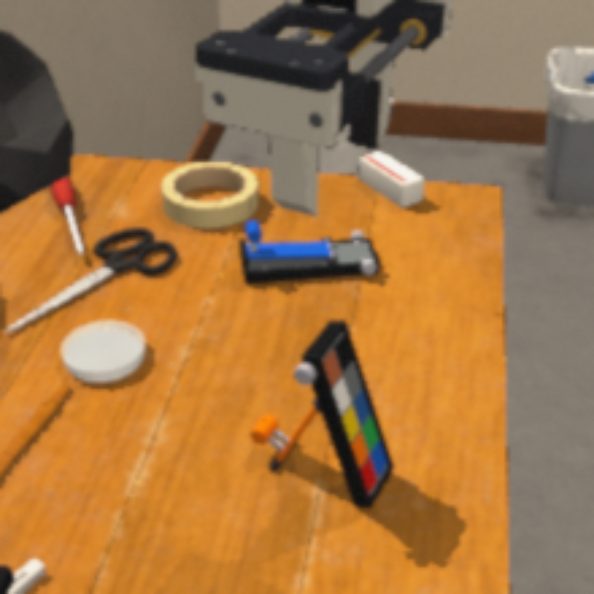

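```bash
python3 -c "
from station import workorder
print(workorder.finish_job())"
```

```text
the job is handed in; nothing more can be done
None
```

The colour card is standing on its bottom edge and its open orange kickstand, and I handed the job in at about 16 s of the 61 s allowed. With the card lying flat I lifted the orange knob and unfolded the kickstand. I then picked the card up by its side studs, let it swing upright, leaned it back on the table, released it and retreated upwards.

My last checks:
- **Kickstand angle while flat:** two camera views gave about 41–42° (roughly 0.72 rad, over the 0.65 needed). The gripper's travel suggested about 46°, so the two methods differ by a few degrees.
- **Standing card:** it leans about 19–20°, and the gripper is well clear, 0.26 m above the table. I did not measure its speed directly, but it held steady through the release and the retreat.
- **Orange knob:** its visible part reaches about 27 mm above the table, under the 40 mm limit.
- **Stud height:** the direct camera measurement failed because its mask found no pixels. The gripper height at release puts the stud line at about 111–112 mm, within 95–125 mm.
- **Blue card:** I never touched it. It looks unmoved in the last side picture, but I did not measure its position again.

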